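# Show the hidden dowel to the inspection camera with a hand mirror

### The job

Lift the round hand mirror up and off the two hooks of its rack and hold it upright, free in the air, with the centre of its glass over the dark round spot on the inspection board and at the height of the camera lens. Turn it until the camera would see, in the middle of the mirror, the round dowel end on the hidden face of the pine workpiece, and finish while still holding the mirror steady at that angle. Do not bump the camera, the workpiece or their board, and leave the other things on the bench where they are.

Things in the scene. Friction and masses are not known exactly. Their poses are not given: they have to be found in the camera images.
- disc_mirror: Loose upright hand mirror, about 180 g: a round wooden head 72 mm across, 11 mm thick, with a 66 mm round glass. Origin: centre of the reflecting face. The face looks along -x (x comes out of the back), z points up the handle, y lies along the crossbar. At the start it hangs on the rack and its face looks away from the rack's uprights.
- handle (a point): Grip point on the mirror's handle, at x = +6, z = +120 mm in the mirror's frame; axes as the mirror's. The handle is a stick 14 mm (x) by 24 mm (y) up to z = +150 mm; grip it from above across the 24 mm, clear of all else above z = +75 mm. A 10 mm steel crossbar, 140 mm long along y at x = +6, z = +60 mm, rests on the hooks.
- rack: Fixed: wooden foot, two bent 8 mm steel rods, 104 mm apart along y, rising at x = +75 mm and coming forward to -x as hooks. Origin: on the bench under the hanging crossbar, z up. The crossbar's centre lies 150 mm above the bench; hook tips (on the -x side) and uprights reach 165 mm. Lift the mirror 25 mm or more to move it off towards -x, 120 mm to pass over the hooks.
- inspection_board: Fixed grey laminate board 290 x 240 x 12 mm carrying the camera and workpiece. Origin: on the bench under the spot; x points from between camera and workpiece to the spot, z up. It spans x -250 to +40, y -120 to +120 mm. Nothing on it is higher than 130 mm above the bench, and nothing stands within 100 mm of the spot.
- spot (a point): Centre of the dark wood disc, 40 mm across, inlaid in the board's top (12 mm above the bench). The mirror belongs above it.
- lens (a point): Centre of the front glass of the grey inspection camera (46 mm box on a short post, black lens barrel 34 mm across), 90 mm above the bench, 160 mm from the spot seen from above. The camera is fixed and looks level at the point 90 mm above the bench over the spot.
- marker (a point): Centre of the dark round dowel end, 20 mm across, on the face of the pine block (45 by 58 mm, 130 mm high over the bench with its tenon) that is turned away from the camera. 90 mm above the bench, also 160 mm from the spot seen from above; lens and marker lie 145 mm apart.
- sight_mid (a point): The point in empty air half way between lens and marker, 90 mm above the bench, 143 mm from the spot. As lens and marker are equally far from the spot and equally high, an upright mirror over the spot shows the marker to the camera when its reflecting face looks straight at this point.
- glue_bottle: Bystander: loose white bottle, 52 mm across, 130 mm high; origin under its centre. Leave alone.
- pine_offcut: Bystander: loose pine block 70 by 40 by 30 mm; origin under its centre. Leave alone.
- marking_gauge: Bystander: loose wooden marking gauge, beam 160 mm long, 40 mm high; origin under its head. Leave alone.
Things that resemble listed ones, but are neither listed nor needed, are in the scene too. Of the things that look like the disc_mirror, the middle-sized one is meant.

How it is judged:
On the way:
1. the mirror is lifted off the hooks by the gripper: more than 20 mm from where it hung and clear of the rack (contact force between the fingers and disc_mirror above 1 N and contact force between disc_mirror and rack below 0.2 N and distance of disc_mirror from where it was at the start of the episode above 0.02 m and height (world z) of disc_mirror above 0.09 m), for 0.2 s.
At the end, for the whole second after the job is handed in: Mirror held still, upright within 0.25 rad (>1 N, <20 mm/s, <0.15 rad/s), off rack and board, centre >60 mm up and within 30 mm of the spot from above; lens and marker >80 mm in front of it, and the point midway between them within 20 mm across and up of the line out of its centre (contact force between the fingers and disc_mirror above 1 N and contact force between disc_mirror and rack below 0.2 N and contact force between disc_mirror and inspection_board below 0.2 N and height (world z) of disc_mirror above 0.06 m and angle between disc_mirror's own z axis and vertical below 0.25 rad and horizontal distance between disc_mirror and spot below 0.03 m and y of sight_mid in the frame of disc_mirror between -0.02 and 0.02 m and z of sight_mid in the frame of disc_mirror between -0.02 and 0.02 m and x of each of lens, marker in the frame of disc_mirror below -0.08 m and linear speed of disc_mirror below 0.02 m/s and angular speed of disc_mirror below 0.15 rad/s); the arm keeps its last pose, push and grip.
It fails at once if the camera, workpiece or their board is bumped (more than 4 N) (contact force between any of the arm, the fingers, disc_mirror and inspection_board above 4 N).
It fails at once if a bystander (glue bottle, pine offcut, marking gauge) is moved more than 30 mm (distance of any of glue_bottle, pine_offcut, marking_gauge from where it was at the start of the episode above 0.03 m).
It also fails if it takes over 45 s, if anything falls off the work surface, if the arm or the gripper's body presses on something with over 40 N, if the wrist force passes 120 N, or if a joint passes its speed limit or range.

### The arm

A 7-joint arm with a two-finger parallel gripper is mounted at the origin on the work surface. World frame = base frame: x ahead of the robot, y to its left, z up, the work surface at z = 0. Lengths are in m, angles in rad, forces in N, time in s.
With the tool pointing down it reaches from about 0.35 to 0.9 m from the base axis. Payload 7.2 kg.
Tool frame: the origin (TCP) lies at the very end of the fingers, on their centre line; the grasp point (between the pads) lies 19 mm behind it (grip_point_offset is the distance from the TCP to the grasp point, in m); z points along the fingers, y is the direction in which the jaws open and shut (so a half turn about z gives the same grasp; the last joint's range is limited). The gripper opens to 85 mm and grips with 20 to 120 N. Pads are 22 mm wide; open, the fingers measure 114 mm over their backs; the gripper's body (76 mm by 85 mm) begins 54 mm behind the grasp point. The pads swing forward as they close: fully open they stand 13 mm farther back than shut.
Start: joints at [-1.222, 0.411, -0.013, 1.596, 0.006, 1.134, -0.082], TCP at [0.253, 0.571, 0.231] pointing down, gripper open.
Joint ranges: [-2.95, 2.95], [-0.29, 1.99], [-1.47, 1.44], [0.14, 2.54], [-1.03, 4.17], [0.13, 1.85], [-2.86, 2.86]. Speed limits (rad/s): [2.39, 2.39, 3.01, 3.01, 3.14, 3.14, 3.14].

### API

Orientations are given as a unit quaternion [x, y, z, w].
In Python, from rig import * gives the robot as it stands.
- The arm moves only by the tool drive_tool, never from a script. Its argument "steps" is a list of rows, each a list of 2 entries, a list of its own where there are three numbers: the shift along the world's x, y, z in cm, then the turn, a rotation vector about the world's x, y, z in rad. A call has 1 to 8 rows; each row shifts and turns the pose as measured when the row begins; what a row does not reach is not made up. A row lasts 1/10 s, in which the tool goes at most 50 mm and 8.59 degrees, less where a joint would pass 70% of its speed; a pose out of reach is approached as far as the arm can. A call with a gripper value outside its range is refused whole. "claw" is the finger opening in cm, from 0 to 8.54, set as the call begins (left out, the last holds). The fingers move at their own pace and stop on an object; "force" is the grip in N (left out, the last holds). Time passes only in rows, so rows that do not move let the fingers close. It gives the time, the measured TCP pose, the force and the opening at its end, in the units of the state.
- observe(): the state, without advancing time (a new reading comes with each control period).
- get_image(name): name is "scene" or "top"; returns (picture, depth): 420x560x3 uint8, blue, green, red; 420x560 float32, m along the optical axis (not along the pixel's ray), 0 where there is no reading.
- calibration(name): a dict with "fx", "fy", "cx", "cy" (pixels), "D" ([k1, k2, p1, p2, k3] as OpenCV has them; the pictures are not rectified), "pose" (4x4, takes a point from camera to world coordinates). Camera axes: x right, y up, looking along -z (the intrinsics and any distortion apply to the point x, -y, -z); pixel columns grow to the right and rows downward; lengths in m; the calibration is good to about 2 mm. A picture is of the moment at which its call begins. calibration takes no time and is no camera call.
- hand_in(): hands the job in, once; it reports no verdict.
The state is a dict: "t": time; "joint_positions": joint angles; "dq": joint speeds; "tau": joint torques, N m; "tcp_pos": TCP position; "tcp_rot": TCP orientation; "wrist_force": force on the tool from outside, world axes, zero at the start; "torque": the same for the moment, N m; "gripper_width": opening from 0.0 (shut) to 1.0 (fully open).
Only numpy, scipy, OpenCV 4.12 (cv2) and the standard library are available. Lean on these libraries where they do the work, as an engineer would, in place of code of your own. Each camera call takes 0.05 s, during which the arm holds its last target.

## Working session

There is one attempt and no reset: what is moved stays moved. The work goes in short steps, Python scripts to look and compute and a tool call to move; the robot and the scene stay as the last step left them, time stands still between calls to the robot, and variables do not carry over. Pictures are saved under pics/ and viewed, and the job is handed in when it is done.

Besides the shell and the picture viewer there is one more tool, called after "Call:" as name(argument=value, ...), one argument or row to a line, values as JSON. drive_tool: Moves the arm, as the interface text tells. Its arguments: {"type":"object","properties":{"steps":{"type":"array","items":{"type":"array"}},"claw":{"type":"number"},"force":{"type":"number"}},"required":["steps"]}

```bash
mkdir -p pics; ls
python3 - <<'E'
from rig import *
import cv2,numpy as np
print(observe())
for n in("scene","top"):
    im,d=get_image(n);cv2.imwrite(f"pics/{n}0.png",im);np.save(f"{n}0.npy",d);print(n,calibration(n),(d>0).mean())
E
```

```text
pics
{'t': 0.0, 'joint_positions': array([-1.22217015,  0.41194545, -0.01271227,  1.59702343,  0.00558763,
        1.13428644, -0.08219131]), 'dq': array([-0.00118246, -0.00045614,  0.00075604, -0.00190586,  0.00063408,
        0.00027379, -0.00187747]), 'tau': array([-3.55957300e-04, -6.00640225e+01,  6.82160463e-01, -2.99405694e+01,
        1.38207080e-02,  1.08203708e-02, -2.33838813e-05]), 'tcp_pos': array([0.25287571, 0.57103019, 0.23043312]), 'tcp_rot': array([ 2.06893721e-01,  9.78363085e-01, -8.05116859e-04, -1.17248511e-04]), 'wrist_force': array([ 0.09610532, -0.61578531,  0.01834599]), 'torque': array([ 0.03146142, -0.0425863 ,  0.03983504]), 'gripper_width': 1.0003857302724952}
scene {'fx': 525.474501386163, 'fy': 525.474501386163, 'cx': 277.4956574938632, 'cy': 208.4979544189605, 'D': array([-0.20364336,  0.        ,  0.        ,  0.        ,  0.        ]), 'pose': array([[ 0.70726448, -0.5218151 ,  0.47695487,  1.09016669],
       [ 0.7067334 ,  0.53855149, -0.45879211, -0.60877259],
       [-0.01746011,  0.6615673 ,  0.7496825 ,  1.07266638],
       [ 0.        ,  0.        ,  0.        ,  1.        ]])} 0.9960289115646258
top {'fx': 478.57201181350797, 'fy': 478.57201181350797, 'cx': 276.20098104511374, 'cy': 205.01312101369538, 'D': array([-0.09138913,  0.        ,  0.        ,  0.        ,  0.        ]), 'pose': array([[ 0.01158086,  0.98241302, -0.18636132,  0.27356434],
       [-0.99990694,  0.01003354, -0.00924388, -0.02143075],
       [-0.00721145,  0.18645102,  0.98243779,  1.32677439],
       [ 0.        ,  0.        ,  0.        ,  1.        ]])} 0.9958715986394557
```

View pics/scene0.png

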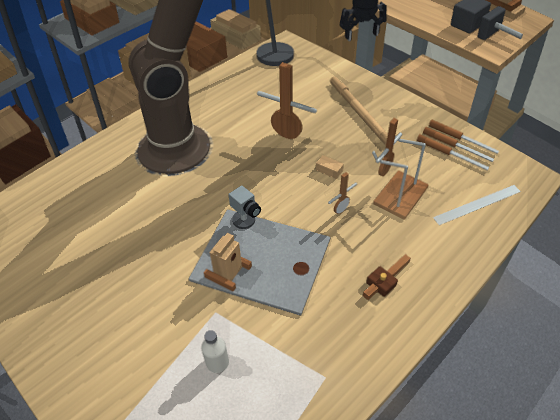

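View pics/top0.png

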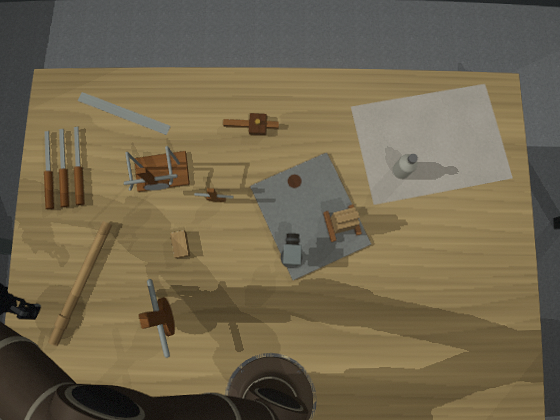

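The scene view shows the middle-sized mirror hanging on the rack at about (388,145). The large one is at (287,100) and the small one at (343,195). The spot is at (301,268), the camera at (245,205), the workpiece at (228,262) and the bottle at (215,352). In the top view the rack is at (155,168) and the spot at (294,181).

```bash
cat > h.py <<'E'
import cv2,numpy as np
from rig import *
def rays(n,px):
    c=calibration(n);K=np.array([[c["fx"],0,c["cx"]],[0,c["fy"],c["cy"]],[0,0,1]])
    u=cv2.undistortPoints(np.float64(px).reshape(-1,1,2),K,c["D"]).reshape(-1,2)
    d=np.c_[u[:,0],-u[:,1],-np.ones(len(u))]
    return c["pose"][:3,3],d@c["pose"][:3,:3].T
def cloud(n,depth,px):   # px Nx2 (col,row)
    px=np.asarray(px);o,d=rays(n,px);z=depth[px[:,1],px[:,0]]
    return o+d*z[:,None]
def plane(n,px,z):
    o,d=rays(n,px);return o+d*((z-o[2])/d[:,2])[:,None]
def allpts(n,depth):
    v,u=np.mgrid[0:420,0:560];return cloud(n,depth,np.c_[u.ravel(),v.ravel()]).reshape(420,560,3)
def proj(n,P):
    c=calibration(n);K=np.array([[c["fx"],0,c["cx"]],[0,c["fy"],c["cy"]],[0,0,1]])
    q=(np.asarray(P)-c["pose"][:3,3])@c["pose"][:3,:3];q=q*[1,-1,-1]
    return cv2.projectPoints(q,np.zeros(3),np.zeros(3),K,c["D"])[0].reshape(-1,2)
E
python3 - <<'E'
from h import *
for n,boxes in (("scene",[(360,100,450,220),(180,170,340,320)]),("top",[(110,130,210,210),(240,140,385,290)])):
    im=cv2.imread(f"pics/{n}0.png");
    for i,(a,b,c,d) in enumerate(boxes):
        s=min(800/(c-a),600/(d-b));cv2.imwrite(f"pics/{n}_z{i}.png",cv2.resize(im[b:d,a:c],None,fx=int(s),fy=int(s),interpolation=cv2.INTER_CUBIC));print(n,i,int(s))
    P=allpts(n,np.load(f"{n}0.npy"))
    print("table z", np.median(P[320:400,60:120,2]) if n=="scene" else np.median(P[220:300,220:250,2]))
    # spot: dark red-brown on board
    print(n)
    bx=boxes[1];hsv=cv2.cvtColor(im,cv2.COLOR_BGR2HSV)
    m=((hsv[...,1]>110)&(hsv[...,2]<130)&((hsv[...,0]<15))).astype(np.uint8)
    k=np.zeros_like(m);k[bx[1]:bx[3],bx[0]:bx[2]]=m[bx[1]:bx[3],bx[0]:bx[2]]
    nn,l,st,ce=cv2.connectedComponentsWithStats(k)
    for j in range(1,nn):
        if st[j,4]>20: print(st[j],ce[j],plane(n,[ce[j]],.012).round(4))
E
```

```text
scene 0 5
scene 1 4
table z 0.0005738297780555346
scene
[334 198   6  15  28] [336.21428571 205.03571429] [[0.5208 0.1599 0.012 ]]
[231 253   5   8  26] [232.92307692 256.65384615] [[ 0.4488 -0.151   0.012 ]]
[241 262  11   7  46] [245.95652174 265.19565217] [[ 0.4914 -0.1459  0.012 ]]
[293 262  16  13 152] [300.5        267.85526316] [[ 0.5931 -0.0577  0.012 ]]
[204 270  32  21 221] [218.24434389 279.29411765] [[ 0.474  -0.2217  0.012 ]]
top 0 7
top 1 4
table z 0.0010993075101979333
top
[288 175  13  13 127] [293.99212598 180.70866142] [[ 0.5933 -0.0585  0.012 ]]
[324 211  12  31 143] [329.33566434 226.3006993 ] [[ 0.4644 -0.1572  0.012 ]]
[355 226   6   9  35] [357.57142857 230.28571429] [[ 0.4539 -0.2355  0.012 ]]
```

View pics/scene_z0.png

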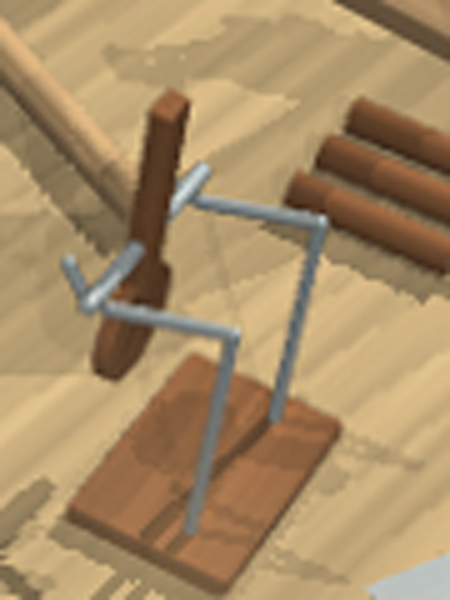

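View pics/scene_z1.png

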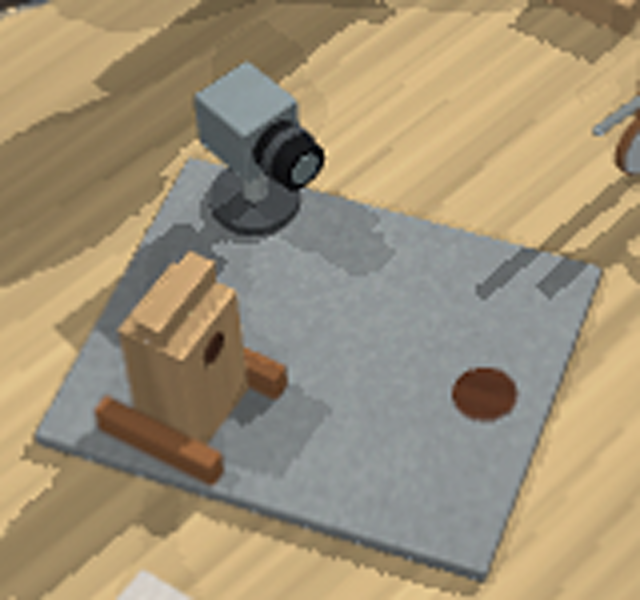

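View pics/top_z0.png

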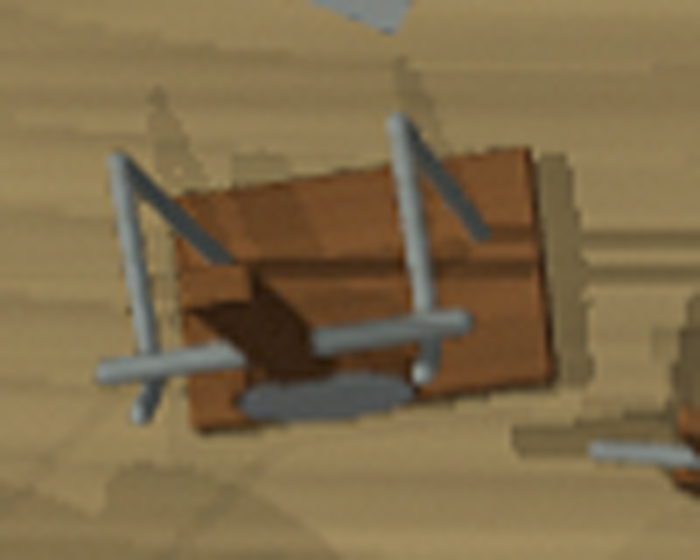

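View pics/top_z1.png

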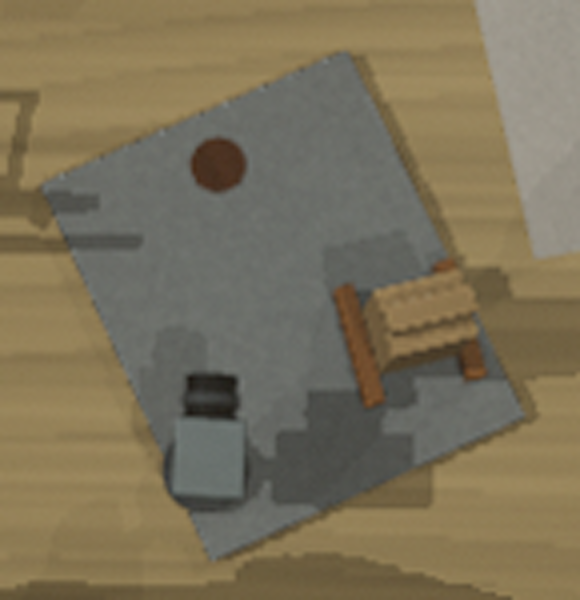

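Spot agrees in both views at (0.593, -0.058). Next I measure the board's yaw and corners, the lens, and the mirror's crossbar and handle.

Run:
```python
from h import *
# board corners from zoom pixels
z=lambda a,o,s:(np.array(a)+.5)/s+np.array(o)-.5
t=z([[45,187],[347,53],[525,412],[213,558]],(240,140),4)
s=z([[195,160],[602,268],[483,578],[38,440]],(180,170),4)
A=plane("top",t,.012);B=plane("scene",s,.012)
print(A.round(4),"\n",B.round(4))
# order top: left(far+y near spot), top, right, bottom
print("yaw from far edge/side (top)")
def yaw(v):return np.degrees(np.arctan2(v[1],v[0]))
print(yaw(A[0]-A[3]),yaw(A[1]-A[2]),yaw(A[0]-A[1])-90,yaw(A[3]-A[2])-90)
print(yaw(B[1]-B[0]),yaw(B[2]-B[3]),yaw(B[1]-B[2])-90,yaw(B[0]-B[3])-90)
# lens: depth in scene
P=allpts("scene",np.load("scene0.npy"))
lp=z([303,168],(180,170),4);print("lens",P[int(round(lp[1])),int(round(lp[0]))], plane("scene",[lp],.09))
mp=z([213,348],(180,170),4);print("marker",P[int(round(mp[1])),int(round(mp[0]))], plane("scene",[mp],.09))
# crossbar
c=z([[100,371],[467,321]],(110,130),7);C=plane("top",c,.155);print("bar top",C.round(4),C.mean(0),yaw(C[0]-C[1])-90)
# scene crossbar ends
c=z([[205,172],[90,303]],(360,100),5);C=plane("scene",c,.15);print("bar scene",C.round(4),C.mean(0),yaw(C[0]-C[1])-90)
# handle points by depth
for n,box in(("scene",(360,100,450,220)),("top",(110,130,210,210))):
    Q=allpts(n,np.load(n+"0.npy"))[box[1]:box[3],box[0]:box[2]]
    im=cv2.imread(f"pics/{n}0.png")[box[1]:box[3],box[0]:box[2]];hsv=cv2.cvtColor(im,cv2.COLOR_BGR2HSV)
    m=(Q[...,2]>.18)&(hsv[...,1]>90);q=Q[m];print(n,m.sum(),q.min(0),q.max(0),q.mean(0))
    m=(Q[...,2]>.234);q=Q[m];print(n,m.sum(),q.min(0),q.max(0),q.mean(0))
# large mirror
Q=P[50:140,255:320].reshape(-1,3);q=Q[(Q[:,2]>.03)];print("large",q.min(0),q.max(0))
```

```text
[[ 0.5757  0.063   0.012 ]
 [ 0.6762 -0.1508  0.012 ]
 [ 0.4199 -0.2718  0.012 ]
 [ 0.3181 -0.0568  0.012 ]] 
 [[ 0.323  -0.0548  0.012 ]
 [ 0.5808  0.0663  0.012 ]
 [ 0.6824 -0.1524  0.012 ]
 [ 0.4241 -0.2728  0.012 ]]
yaw from far edge/side (top)
24.93798487038542 25.28701911437226 25.17136744105214 25.32893736763168
25.16153206648745 24.986636826345848 24.92443986479627 24.862529438172984
lens [ 0.43480645 -0.05596543  0.09262194] [[ 0.43282506 -0.05298695  0.09      ]]
marker [ 0.50060977 -0.18789994  0.09618685] [[ 0.49586463 -0.18471661  0.09      ]]
bar top [[0.55   0.378  0.155 ]
 [0.5696 0.244  0.155 ]] [0.55983152 0.31099619 0.155     ] 8.326370519514214
bar scene [[0.5525 0.3784 0.15  ]
 [0.5708 0.2512 0.15  ]] [0.56161605 0.314792   0.15      ] 8.17786810379323
scene 219 [ 0.55387027 -0.60877259  0.18022963] [1.09016669 0.3261032  1.07266638] [0.67754132 0.10928773 0.40086347]
scene 93 [ 0.55387027 -0.60877259  0.23423337] [1.09016669 0.3219266  1.07266638] [ 0.83508714 -0.16556468  0.6698568 ]
top 181 [ 0.27356434 -0.02143075  0.1800214 ] [0.56887169 0.32247138 1.32677439] [0.51511073 0.25854249 0.38636819]
top 95 [ 0.27356434 -0.02143075  0.23448855] [0.56887169 0.32247138 1.32677439] [0.46912594 0.20545421 0.58323696]
large [-0.13550778 -0.60877259  0.03007228] [1.09016669 0.57699948 1.07266638]
```

Run:
```python
from h import *
for n,box in(("scene",(360,100,420,220)),("top",(110,130,210,210))):
    D=np.load(n+"0.npy");Q=allpts(n,D)[box[1]:box[3],box[0]:box[2]]
    ok=(D>0)[box[1]:box[3],box[0]:box[2]]
    im=cv2.imread(f"pics/{n}0.png")[box[1]:box[3],box[0]:box[2]];hsv=cv2.cvtColor(im,cv2.COLOR_BGR2HSV)
    for lo in(.175,.205,.236):
        m=ok&(Q[...,2]>lo)&(Q[...,2]<.3)&(hsv[...,1]>90);q=Q[m]
        if len(q):print(n,lo,m.sum(),q.min(0).round(4),q.max(0).round(4),q.mean(0).round(4))
n="scene";D=np.load(n+"0.npy");Q=allpts(n,D)[50:140,255:320].reshape(-1,3);ok=D[50:140,255:320].ravel()>0
q=Q[ok&(Q[:,2]>.03)&(Q[:,2]<.5)];print("large",np.percentile(q,[1,99],axis=0))
# predicted overlay
y=np.radians(8.25);R=np.array([[np.cos(y),-np.sin(y),0],[np.sin(y),np.cos(y),0],[0,0,1]])
O=np.array([.5605,.313,.15])-R@[.006,0,.06]
b=np.radians(25.1);S=np.array([[np.cos(b),-np.sin(b),0],[np.sin(b),np.cos(b),0],[0,0,1]])
m=[[-.001,-.007*0,.15],[.013,-.012,.15],[.013,.012,.15],[-.001,.012,.15],[-.001,-.012,.15],[.006,.07,.06],[.006,-.07,.06],[.006,0,.12]]
W=[O+R@v for v in m]+[np.array([.5932,-.058,0])+S@np.array(v) for v in ([-.143,.0725,.09],[-.143,-.0725,.09],[0,0,.012])]
for n,box,s in(("scene",(340,90,440,190),6),("top",(110,130,210,210),7)):
    im=cv2.imread(f"pics/{n}0.png");im=cv2.resize(im,None,fx=s,fy=s)
    for p in proj(n,W): cv2.circle(im,tuple(((p+.5)*s).astype(int)),3,(0,255,0),-1)
    print(proj(n,W[-3:]).round(1).tolist())
    cv2.imwrite(f"pics/{n}_ov.png",im[box[1]*s:box[3]*s,box[0]*s:box[2]*s])
a=cv2.imread("pics/scene_ov.png");bb=cv2.imread("pics/top_ov.png")
h=560;a=cv2.resize(a,(400,400));bb=cv2.resize(bb,(400,320));c=np.zeros((400,800,3),np.uint8);c[:,:400]=a;c[:320,400:]=bb;cv2.imwrite("pics/ov.png",c)
```

```text
scene 0.175 184 [0.5539 0.2933 0.175 ] [0.5713 0.3261 0.245 ] [0.5649 0.3054 0.2147]
scene 0.205 119 [0.5539 0.2933 0.2051] [0.5706 0.3261 0.245 ] [0.5643 0.3057 0.2279]
scene 0.236 41 [0.5539 0.2957 0.2361] [0.5699 0.3219 0.245 ] [0.563  0.3077 0.2407]
top 0.175 161 [0.5509 0.2968 0.1752] [0.5689 0.3225 0.2459] [0.5574 0.3076 0.2196]
top 0.205 116 [0.5509 0.2981 0.2051] [0.5689 0.3225 0.2459] [0.558  0.3085 0.2309]
top 0.236 59 [0.5516 0.2981 0.2361] [0.5689 0.3225 0.2459] [0.5596 0.3107 0.2406]
large [[0.13285011 0.24774804 0.03183198]
 [0.30448807 0.30092162 0.26495028]]
[[255.4, 211.7], [232.6, 256.2], [300.4, 267.9]]
[[292.5, 233.6], [342.6, 210.8], [293.8, 180.8]]
```

View pics/ov.png

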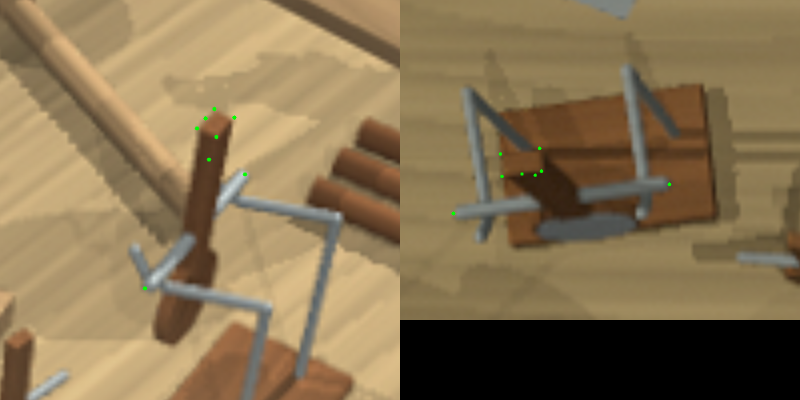

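Call:
drive_tool(
  steps=[
    [[0, 0, 3], [0, 0, 0]],
    [[3, 0, 3], [0, 0, 0.08]],
    [[4, -3.5, 0], [0, 0, 0.08]],
    [[4, -3.5, 0], [0, 0, 0.08]],
    [[4, -3.5, 0], [0, 0, 0.08]],
    [[4, -3.5, 0], [0, 0, 0.08]],
    [[4, -3.5, 0], [0, 0, 0.08]],
    [[3, -3, 0], [0, 0, 0.08]],
  ],
  claw=6,
  force=60,
)

```text
t: 0.9
tcp_pos: [0.5009, 0.3713, 0.2884]
tcp_rot: [-0.091, 0.996, -0.004, -0.002]
wrist_force: [-0.2, 1.3, -0.1]
gripper_width: 0.702
```

```bash
cat > st.py <<'E'
from h import *
from scipy.spatial.transform import Rotation as Ro
def show():
    o=observe();R=Ro.from_quat(o["tcp_rot"]).as_matrix()
    print("t",round(o["t"],2),o["tcp_pos"].round(4),"yaw_y",round(np.degrees(np.arctan2(R[1,1],R[0,1])),2),"z",R[:,2].round(3),"g",round(o["gripper_width"],3),"F",o["wrist_force"].round(2),"T",o["torque"].round(2),"q",o["joint_positions"].round(2));return o,R
if __name__=="__main__":show()
E
python3 st.py
```

```text
t 0.9 [0.5009 0.3713 0.2884] yaw_y 100.39 z [-0.003 -0.008 -1.   ] g 0.702 F [-0.21  1.31 -0.07] T [ 0.01 -0.02  0.04] q [-0.72  0.37 -0.    1.52  0.01  1.26  1.03]
```

Call:
drive_tool(
  steps=[
    [[3, -3, 0], [0.008, -0.003, -0.038]],
    [[3, -3, 0], [0, 0, 0]],
    [[0, 0, 0], [0, 0, 0]],
    [[0, 0, 0], [0, 0, 0]],
  ],
)

```text
t: 1.3
tcp_pos: [0.5679, 0.2997, 0.2863]
tcp_rot: [-0.066, 0.998, -0.002, -0.0]
wrist_force: [-0.8, -0.3, 0.2]
gripper_width: 0.699
```

```bash
python3 st.py
python3 - <<'E'
from h import *
a,_=get_image("scene");b,_=get_image("top")
a=cv2.resize(a[60:220,320:480],(400,400));b=cv2.resize(b[100:260,80:240],(400,400));cv2.imwrite("pics/hov.png",np.hstack([a,b]))
E
```

```text
t 1.3 [0.5679 0.2997 0.2863] yaw_y 97.61 z [-0.    -0.005 -1.   ] g 0.699 F [-0.79 -0.33  0.22] T [0.04 0.05 0.01] q [-0.59  0.4   0.04  1.48 -0.01  1.26  1.15]
```

View pics/hov.png

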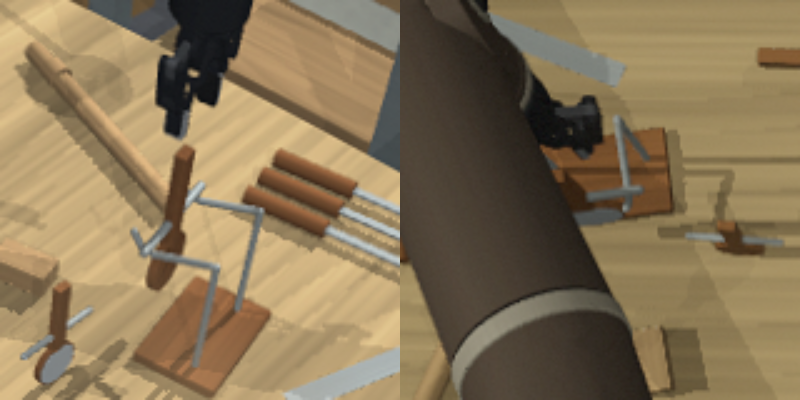

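The gripper is above the handle but overshot slightly, by about 7 mm in x and 11 mm in y. I'll correct that, then descend.

Call:
drive_tool(
  steps=[
    [[-0.7, 1.1, 0], [0.005, 0, 0.01]],
    [[0, 0, 0], [0, 0, 0]],
    [[0, 0, 0], [0, 0, 0]],
  ],
)

```text
t: 1.7
tcp_pos: [0.5571, 0.3159, 0.2863]
tcp_rot: [-0.076, 0.997, 0.001, -0.001]
wrist_force: [0.4, -0.7, 0.2]
gripper_width: 0.703
```

```bash
python3 st.py
```

```text
t 1.7 [0.5571 0.3159 0.2863] yaw_y 98.66 z [-0.001  0.001 -1.   ] g 0.703 F [ 0.44 -0.72  0.24] T [-0.04 -0.02  0.04] q [-0.61  0.4   0.03  1.48 -0.01  1.26  1.14]
```

Call:
drive_tool(
  steps=[
    [[0.22, -0.32, 0], [0, 0, -0.005]],
    [[0, 0, 0], [0, 0, 0]],
    [[0, 0, -2], [0, 0, 0]],
    [[0, 0, -2], [0, 0, 0]],
    [[0, 0, -1.5], [0, 0, 0]],
    [[0, 0, 0], [0, 0, 0]],
    [[0, 0, 0], [0, 0, 0]],
  ],
)

```text
t: 2.4
tcp_pos: [0.5592, 0.314, 0.2315]
tcp_rot: [-0.074, 0.997, 0.001, 0.001]
wrist_force: [0.1, 0.1, 0.1]
gripper_width: 0.704
```

```bash
python3 st.py
```

```text
t 2.4 [0.5592 0.314  0.2315] yaw_y 98.48 z [ 0.001  0.003 -1.   ] g 0.704 F [0.12 0.12 0.1 ] T [-0.05 -0.02 -0.09] q [-0.61  0.44  0.03  1.56 -0.02  1.14  1.14]
```

Call:
drive_tool(
  steps=[
    [[0.1, -0.12, -1], [0, 0, 0]],
    [[0, 0, -1.5], [0, 0, 0]],
    [[0, 0, -1.3], [0, 0, 0]],
    [[0, 0, 0], [0, 0, 0]],
    [[0, 0, 0], [0, 0, 0]],
  ],
)

```text
t: 2.9
tcp_pos: [0.5611, 0.3128, 0.1919]
tcp_rot: [-0.074, 0.997, 0.002, 0.002]
wrist_force: [-0.3, 0.2, 0.5]
gripper_width: 0.701
```

```bash
python3 st.py
python3 - <<'E'
from h import *
a,_=get_image("scene")
a=cv2.resize(a[70:230,320:480],(600,600),interpolation=cv2.INTER_CUBIC);cv2.imwrite("pics/gr.png",a)
E
```

```text
t 2.9 [0.5611 0.3128 0.1919] yaw_y 98.45 z [ 0.003  0.004 -1.   ] g 0.701 F [-0.28  0.21  0.5 ] T [-0.03 -0.03  0.01] q [-0.6   0.47  0.03  1.6  -0.02  1.06  1.15]
```

View pics/gr.png

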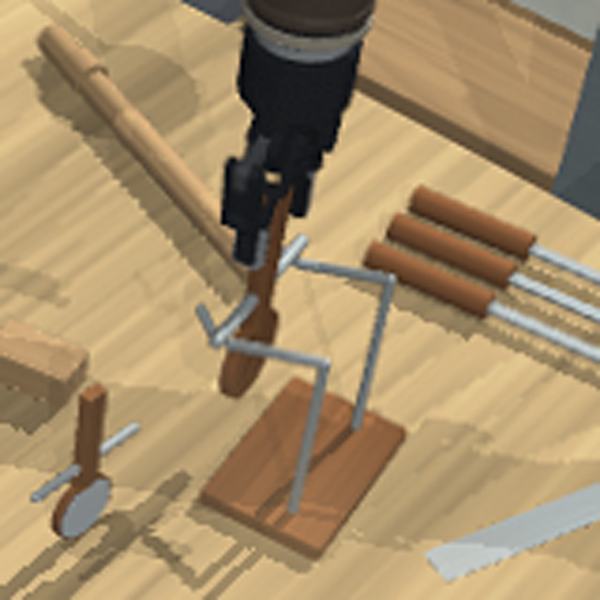

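The handle lies between the fingers, so I close the gripper.

Call:
drive_tool(
  steps=[
    [[0, 0, 0], [0, 0, 0]],
    [[0, 0, 0], [0, 0, 0]],
    [[0, 0, 0], [0, 0, 0]],
    [[0, 0, 0], [0, 0, 0]],
    [[0, 0, 0], [0, 0, 0]],
    [[0, 0, 0], [0, 0, 0]],
    [[0, 0, 0], [0, 0, 0]],
  ],
  claw=0.5,
  force=60,
)

```text
t: 3.65
tcp_pos: [0.5615, 0.313, 0.1929]
tcp_rot: [-0.074, 0.997, 0.002, 0.003]
wrist_force: [-0.2, -0.0, -0.8]
gripper_width: 0.272
```

Call:
drive_tool(
  steps=[
    [[0, 0, 0.5], [0, 0, 0]],
    [[0, 0, 1], [0, 0, 0]],
    [[0, 0, 1.5], [0, 0, 0]],
    [[0, 0, 1.5], [0, 0, 0]],
    [[0, 0, 1], [0, 0, 0]],
    [[0, 0, 0], [0, 0, 0]],
  ],
)

```text
t: 4.25
tcp_pos: [0.5608, 0.3129, 0.2521]
tcp_rot: [-0.074, 0.997, 0.002, 0.002]
wrist_force: [0.3, 0.1, -2.1]
gripper_width: 0.271
```

```bash
python3 st.py
python3 - <<'E'
from h import *
a,_=get_image("scene")
a=cv2.resize(a[70:230,320:480],(600,600),interpolation=cv2.INTER_CUBIC);cv2.imwrite("pics/lift.png",a)
E
```

```text
t 4.25 [0.5608 0.3129 0.2521] yaw_y 98.47 z [ 0.004  0.005 -1.   ] g 0.271 F [ 0.27  0.06 -2.07] T [-0.01 -0.05  0.03] q [-0.6   0.42  0.03  1.53 -0.02  1.18  1.15]
```

View pics/lift.png

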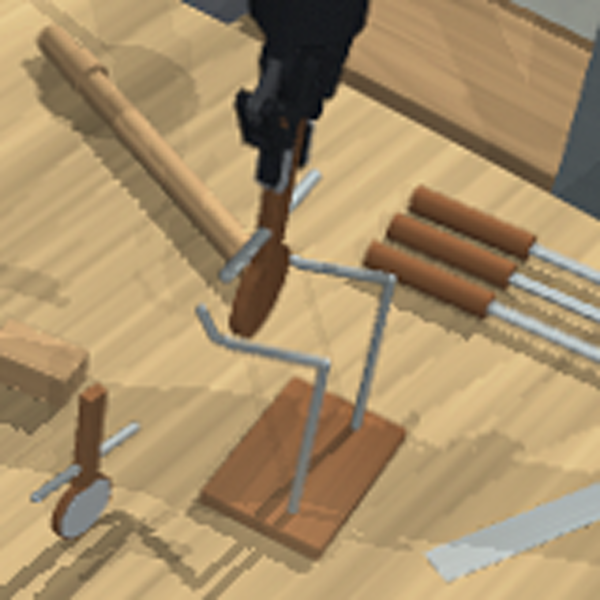

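The mirror is lifted clear, 59 mm up, with a wrist load of about 2 N. I'll raise it further, then carry it over.

Call:
drive_tool(
  steps=[
    [[0, 0, 1.5], [0, 0, 0]],
    [[0, 0, 2], [0, 0, 0]],
    [[0, 0, 2], [0, 0, 0]],
    [[0, 0, 1.5], [0, 0, 0]],
    [[0, 0, 0.5], [0, 0, 0]],
    [[0, 0, 0], [0, 0, 0]],
  ],
)

```text
t: 4.9
tcp_pos: [0.5583, 0.3114, 0.3234]
tcp_rot: [-0.074, 0.997, -0.0, -0.002]
wrist_force: [-0.5, -0.1, -2.3]
gripper_width: 0.271
```

Call:
drive_tool(
  steps=[
    [[0.2, -1, 0], [0, 0, 0.02]],
    [[0.2, -2, 0], [0, 0, 0.03]],
    [[0.3, -2.5, 0], [0, 0, 0.03]],
    [[0.3, -2.5, 0], [0, 0, 0.03]],
    [[0.3, -2.5, 0], [0, 0, 0.03]],
    [[0.3, -2.5, 0], [0, 0, 0.03]],
    [[0.3, -2.5, 0], [0, 0, 0.03]],
    [[0.3, -2.5, 0], [0, 0, 0.02]],
  ],
)

```text
t: 5.7
tcp_pos: [0.575, 0.1295, 0.311]
tcp_rot: [-0.192, 0.981, -0.002, -0.01]
wrist_force: [-0.4, 0.1, -2.4]
gripper_width: 0.271
```

```bash
python3 st.py
```

```text
t 5.7 [0.575  0.1295 0.311 ] yaw_y 112.12 z [-0.019 -0.007 -1.   ] g 0.271 F [-0.36  0.13 -2.39] T [-0.01 -0.09 -0.03] q [-0.35  0.31  0.06  1.56 -0.02  1.3   1.67]
```

Call:
drive_tool(
  steps=[
    [[0.3, -2.2, 0.5], [0.004, -0.008, 0]],
    [[0.3, -2.2, 0.2], [0.003, -0.006, 0.01]],
    [[0.3, -2.2, 0.2], [0, -0.003, 0.01]],
    [[0.3, -2.2, 0.1], [0, 0, 0.01]],
    [[0.3, -2.2, 0.1], [0, 0, 0.01]],
    [[0.2, -1.5, 0], [0, 0, 0]],
    [[0.1, -0.8, 0], [0, 0, 0]],
    [[0, 0, 0], [0, 0, 0]],
  ],
)

```text
t: 6.5
tcp_pos: [0.5897, -0.0143, 0.3121]
tcp_rot: [-0.209, 0.978, -0.001, -0.008]
wrist_force: [0.5, -0.6, -2.8]
gripper_width: 0.275
```

```bash
python3 st.py
```

```text
t 6.5 [ 0.5897 -0.0143  0.3121] yaw_y 114.17 z [-0.015 -0.004 -1.   ] g 0.275 F [ 0.45 -0.61 -2.76] T [ 0.   -0.05 -0.  ] q [-0.15  0.3   0.12  1.57 -0.03  1.29  1.97]
```

Call:
drive_tool(
  steps=[
    [[0.2, -1, 0], [0.002, -0.006, 0.004]],
    [[0.2, -1.2, 0], [0.002, -0.006, 0.006]],
    [[0.2, -1, 0], [0, -0.003, 0.004]],
    [[0.1, -0.5, 0], [0, 0, 0]],
    [[0, 0, 0], [0, 0, 0]],
    [[0, 0, 0], [0, 0, 0]],
  ],
)

```text
t: 7.1
tcp_pos: [0.5971, -0.0513, 0.3115]
tcp_rot: [-0.219, 0.976, 0.001, 0.001]
wrist_force: [0.2, -0.2, -2.4]
gripper_width: 0.273
```

```bash
python3 st.py;  python3 - <<'E'
from h import *
a,d=get_image("scene");cv2.imwrite("pics/over.png",a)
E
```

```text
t 7.1 [ 0.5971 -0.0513  0.3115] yaw_y 115.25 z [ 0.001  0.001 -1.   ] g 0.273 F [ 0.21 -0.2  -2.42] T [-0.   -0.02 -0.  ] q [-0.1   0.31  0.14  1.56 -0.05  1.28  2.06]
```

View pics/over.png

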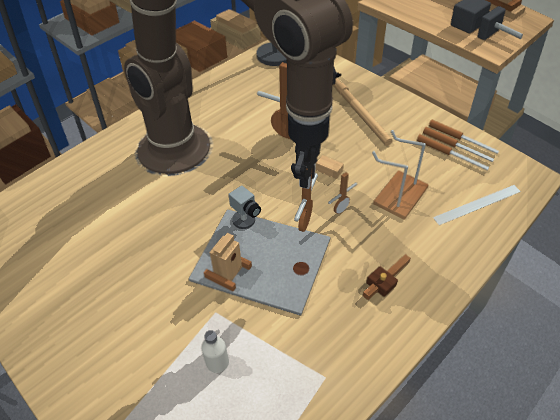

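The mirror hangs upright at about (305,205), above the board, with nothing disturbed. I'll descend to lens height.

Call:
drive_tool(
  steps=[
    [[0.1, -0.3, -1], [0, 0, 0]],
    [[0, 0, -2], [0, 0, 0]],
    [[0, 0, -2], [0, 0, 0]],
    [[0, 0, -2], [0, 0, 0]],
    [[0, 0, -2], [0, 0, 0]],
    [[0, 0, -1.2], [0, 0, 0]],
    [[0, 0, -0.5], [0, 0, 0]],
    [[0, 0, 0], [0, 0, 0]],
  ],
)

```text
t: 7.95
tcp_pos: [0.5976, -0.0521, 0.1974]
tcp_rot: [-0.221, 0.975, 0.001, 0.001]
wrist_force: [-0.4, 0.4, -2.0]
gripper_width: 0.275
```

```bash
python3 st.py
```

```text
t 7.95 [ 0.5976 -0.0521  0.1974] yaw_y 115.49 z [ 0.001  0.002 -1.   ] g 0.275 F [-0.37  0.41 -2.01] T [-0.07  0.02 -0.07] q [-0.09  0.4   0.12  1.71 -0.06  1.04  2.07]
```

Call:
drive_tool(
  steps=[
    [[0.1, -0.3, -0.3], [0, 0, -0.006]],
    [[0, 0, 0], [0, 0, 0]],
    [[0, 0, 0], [0, 0, 0]],
    [[0, 0, 0], [0, 0, 0]],
  ],
)

```text
t: 8.35
tcp_pos: [0.6003, -0.0556, 0.1968]
tcp_rot: [-0.217, 0.976, 0.001, 0.003]
wrist_force: [-0.8, -0.2, -2.6]
gripper_width: 0.271
```

```bash
python3 st.py
python3 - <<'E'
from h import *
a,d=get_image("scene");b,e=get_image("top")
np.save("s1.npy",d);np.save("t1.npy",e);cv2.imwrite("pics/s1.png",a);cv2.imwrite("pics/t1.png",b)
# predicted points of the mirror: bar ends, rim bottom/side, handle top
y=np.radians(25.1);R=np.array([[np.cos(y),-np.sin(y),0],[np.sin(y),np.cos(y),0],[0,0,1]])
W=np.array([.5932,-.058,.09])+np.array([[.006,.07,.06],[.006,-.07,.06],[.0055,0,-.036],[.0055,-.036,0],[.0055,.036,0],[0,0,0],[0,0,-.078]])@R.T
out=[]
for n,i,(x0,y0,x1,y1) in(("scene",a,(180,150,360,310)),("top",b,(230,120,410,280))):
    s=4 if 0 else 400/180;im=cv2.resize(i[y0:y1,x0:x1],None,fx=4,fy=4,interpolation=cv2.INTER_CUBIC)
    for p in proj(n,W): cv2.circle(im,tuple(((p+.5-[x0,y0])*4).astype(int)),3,(0,255,0),-1)
    cv2.imwrite(f"pics/fin_{n}.png",im)
E
```

```text
t 8.35 [ 0.6003 -0.0556  0.1968] yaw_y 115.11 z [ 0.005  0.002 -1.   ] g 0.271 F [-0.75 -0.24 -2.62] T [-0.01  0.01 -0.  ] q [-0.08  0.4   0.13  1.7  -0.06  1.04  2.07]
```

View pics/fin_scene.png

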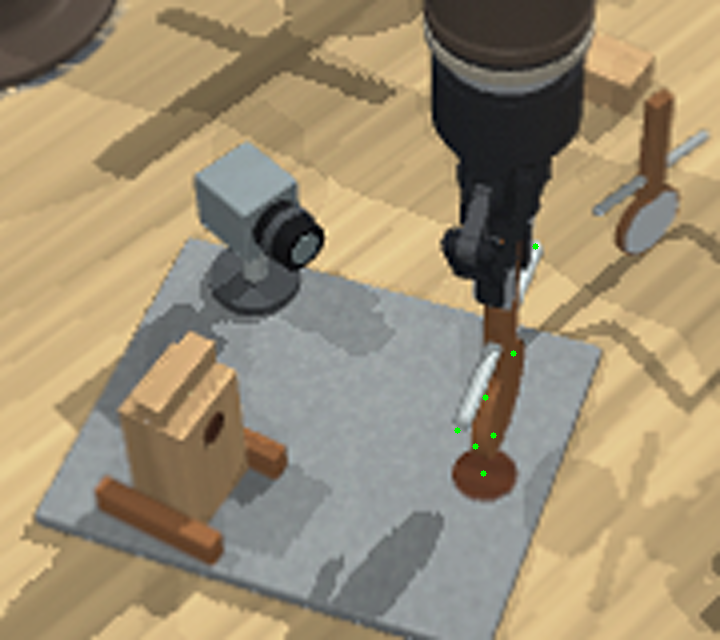

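View pics/fin_top.png

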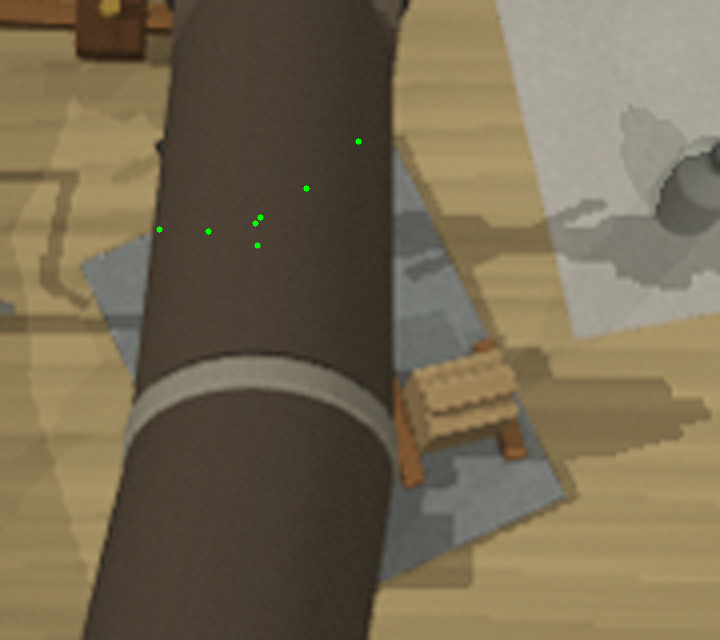

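In the scene view the bar ends are at about (460,423) and (538,250) in the zoomed picture, close to the prediction. I'll lower it the remaining 4 mm and check yaw and tilt from the depth.

Call:
drive_tool(
  steps=[
    [[-0.1, 0, -0.25], [0.002, 0.004, 0]],
    [[0, 0, 0], [0, 0, 0]],
    [[0, 0, 0], [0, 0, 0]],
    [[0, 0, 0], [0, 0, 0]],
  ],
)

```text
t: 8.85
tcp_pos: [0.5992, -0.0554, 0.1944]
tcp_rot: [-0.217, 0.976, 0.002, 0.001]
wrist_force: [-0.3, -0.1, -3.2]
gripper_width: 0.274
```

```bash
cat > chk.py <<'E'
from st import *
show()
n="scene";a,d=get_image(n);cv2.imwrite("pics/chk.png",a);P=allpts(n,d);hsv=cv2.cvtColor(a,cv2.COLOR_BGR2HSV)
v,u=np.mgrid[0:420,0:560];C=np.array([.5987,-.0555,0])
near=(d>0)&(np.linalg.norm(P[...,:2]-C[:2],axis=2)<.085)&(u>280)&(u<330)
def fit(m,name):
    q=P[m];c=np.median(q,0);
    for _ in range(4):
        w=q-c;_,s,V=np.linalg.svd(w,full_matrices=False);r=np.abs(w@V[2]);q=q[r<max(.002,2*r.std())];c=q.mean(0)
    nn=V[2]*np.sign(V[2][0]);print(name,len(q),c.round(4),"normal yaw",round(np.degrees(np.arctan2(nn[1],nn[0])),1),"elev",round(np.degrees(np.arcsin(nn[2])),1),"bbox",q.min(0).round(3),q.max(0).round(3))
wood=(hsv[...,1]>90)
head=near&wood&(P[...,2]>.055)&(P[...,2]<.125);fit(head,"head")
bar=near&(hsv[...,1]<70)&(hsv[...,2]>110)&(P[...,2]>.135)&(P[...,2]<.17)
q=P[bar];c=q.mean(0);_,_,V=np.linalg.svd(q-c);b=V[0]*np.sign(V[0][1]);print("bar",len(q),c.round(4),"yaw-90",np.degrees(np.arctan2(b[1],b[0]))-90,"slope",np.degrees(np.arcsin(b[2])),q[np.argmax(q@b)].round(4),q[np.argmin(q@b)].round(4))
E
python3 chk.py
```

```text
t 8.85 [ 0.5992 -0.0554  0.1944] yaw_y 115.12 z [ 0.001  0.005 -1.   ] g 0.274 F [-0.32 -0.07 -3.23] T [-0.05  0.01  0.  ] q [-0.08  0.4   0.13  1.71 -0.06  1.03  2.08]
head 115 [ 0.6058 -0.0585  0.0956] normal yaw 23.4 elev 1.6 bbox [ 0.59  -0.088  0.063] [ 0.618 -0.024  0.125]
bar 141 [ 0.6089 -0.0723  0.1557] yaw-90 24.112887967708318 slope -0.3287896905854406 [0.5688 0.007  0.1549] [ 0.6282 -0.1186  0.1504]
```

The mirror's measured position and angle are within tolerance, and the bar midpoint is at (0.5985, -0.0558). I'll let it settle, then hand in.

Call:
drive_tool(
  steps=[
    [[0, 0, 0], [0, 0, 0]],
    [[0, 0, 0], [0, 0, 0]],
    [[0, 0, 0], [0, 0, 0]],
    [[0, 0, 0], [0, 0, 0]],
    [[0, 0, 0], [0, 0, 0]],
    [[0, 0, 0], [0, 0, 0]],
  ],
)

```text
t: 9.5
tcp_pos: [0.5993, -0.0553, 0.1944]
tcp_rot: [-0.218, 0.976, 0.002, 0.001]
wrist_force: [-0.4, 0.0, -1.8]
gripper_width: 0.268
```

```bash
python3 chk.py; python3 chk.py; python3 -c "
from rig import *
print(abs(observe()['dq']).max())"
```

```text
t 9.5 [ 0.5993 -0.0553  0.1944] yaw_y 115.13 z [ 0.001  0.005 -1.   ] g 0.268 F [-0.41  0.02 -1.8 ] T [ 0.01 -0.   -0.01] q [-0.08  0.4   0.13  1.71 -0.06  1.03  2.08]
head 111 [ 0.6057 -0.0579  0.0946] normal yaw 23.5 elev 1.2 bbox [ 0.589 -0.087  0.063] [ 0.619 -0.023  0.124]
bar 138 [ 0.6092 -0.0728  0.1559] yaw-90 24.063912875726416 slope 0.0063272826936995015 [0.5741 0.0083 0.151 ] [ 0.631  -0.1185  0.1529]
t 9.55 [ 0.5993 -0.0553  0.1944] yaw_y 115.13 z [ 0.001  0.005 -1.   ] g 0.275 F [ 0.19  0.17 -2.27] T [-0.03 -0.03 -0.01] q [-0.08  0.4   0.13  1.71 -0.06  1.03  2.08]
head 111 [ 0.606  -0.0586  0.0947] normal yaw 23.6 elev 1.8 bbox [ 0.589 -0.087  0.063] [ 0.617 -0.023  0.125]
bar 138 [ 0.6092 -0.0729  0.1558] yaw-90 23.956633621463794 slope 0.2609864769221036 [0.5699 0.0057 0.1569] [ 0.6296 -0.117   0.1502]
0.002110348926061277
```

View pics/chk.png

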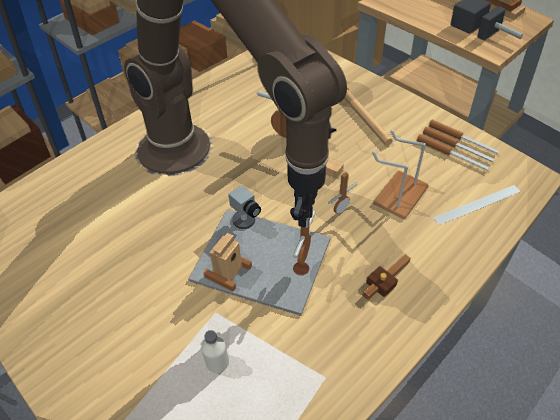

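The mirror is held upright and still above the spot at about (303,255), and everything else is where it was. Handing in.

```bash
python3 -c "
from rig import *
print(hand_in())"
```

```text
the job is handed in; nothing more can be done
None
```

I lifted the middle-sized mirror off the rack by its handle, carried it over everything at height and lowered it above the dark spot. I turned it to face the point midway between lens and marker, and handed the job in at about 9.6 s with the mirror still held.

**Last checks:**
- **Position:** the mirror's centre came out at about (0.593, -0.058), within about 1 mm of the spot. Its height is about 91 mm, worked out from the tool height.
- **Angle:** the tool's yaw matched the board's 25.1° to within 0.1°. Depth readings of the bar and head gave 23.5–24° instead. That 1–1.5° disagreement is about 4 mm at the sight point, well inside the 20 mm allowed.
- **Tilt:** the depth readings gave 1–2°, against a limit of about 14°.
- **Stillness and load:** joint speeds were about 0.002 rad/s and the wrist carried about 2 N, roughly the mirror's weight. No contact with the board showed up in the wrist force.
- **Surroundings:** in the last picture the bottle, offcut and gauge look unmoved, judged by eye only. The arm hid the mirror in the top view, so the final checks use the scene camera alone.

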